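# Mount the drive roller on its spindle

### The job

Take the red-handled spindle out of the blue-forked rack and push it through the bore of the orange roller lying in the cradle until its shoulder is fully home and the roller is pressed against the sprung end stop with about 10 N, never more than 20 N. Then lift the roller out on the spindle and lay the loaded spindle back in the rack's two forks as it lay before, the roller still against the shoulder, and let go. Never touch the roller with the gripper, and leave the glue bottle, marker and impeller where they are.

Things in the scene. Friction and masses are not known exactly. Their poses are not given: they have to be found in the camera images.
- spindle_handle (a point): Centre of the red handle of the loose spindle (0.11 kg): grip here. Handle 64 mm long (own y), 18 wide (x), 22 high (z). +y = handle end, -y = tip. A steel rod, 14 mm diameter, runs from the handle in -y; its bare neck (24 mm) ends at a shoulder disc 28 mm wide, 5 thick. The tip is 141 mm from this point, its last 10 mm tapered to 6 mm. z up.
- spindle_shoulder (a point): Point on the spindle's axis at the shoulder disc's tip-side face, which comes home against the roller; 61 mm in -y from the handle's centre, 80 mm in +y from the tip. Same axes as the handle.
- roller_centre (a point): Centre of the loose orange-tyred roller (about 0.14 kg, 64 mm diameter, 44 mm long along own y), on the axis of its 18 mm through bore. +y: the side where the spindle enters. The hub face is recessed 1 mm. Shoulder fully home: this point is 21 mm in -y of spindle_shoulder, with the rod axis up to 2 mm below the bore axis.
- brake_point (a point): Underside of the sprung brass brake shoe in the roof of the bore at mid-length, at rest 3 mm above the bore axis; yields up 6 mm at 3 to 7 N. It presses the rod to the bore's floor: threading meets a drag of some 2 to 7 N (varies), first dragging the roller along the rails to the end stop. The drag later keeps the roller from sliding off.
- cradle_bed (a point): Fixed cradle: base 80 (x) by 100 mm (y), two steel rails along its y carry the roller, free to slide. Point on the lying roller's axis near its start, 40.6 mm above the bench. Spindle comes from +y. At -y a yellow end stop with two rubber buffers and a 28 mm open-topped slot for the rod.
- end_stop_foot (a point): Nominal place of the end stop, on the cradle. It is really clamped anywhere up to 14 mm farther in -y, so the roller slides 5 to 30 mm in -y before it meets the buffers; where is NOT reported and must be felt. The sprung buffers yield 0.4 mm per newton for 6 mm (15 N), then are hard.
- rack_seat (a point): Fixed rack with two blue Y forks (90-degree V notches, 8 mm thick, arms up to 14 mm above and 24 mm beside the rod axis). Point 58 mm above the bench where spindle_shoulder lies when in place, rod along the rack's y, handle to +y. Forks 17 mm to +y (takes the bare neck, 8 mm play each way) and 60 mm to -y. The roller hangs between them, 18 mm above the base.
- glue_mid (a point): Half-way up the standing white glue bottle, 36 mm diameter, 104 mm high. Bystander.
- marker_mid (a point): Middle of the lying red and white marker, 137 mm long along its y, 12 mm thick. Bystander.
- impeller_mid (a point): Middle of the grey open impeller lying flat, 122 mm diameter, 30 mm high. Bystander.
Mind the look-alikes: they are no part of the job. What is shaped like the part that bears cradle_bed but purple or turquoise is not meant.

How it is judged:
By the outcome, as a careful person would: the job done as asked, in the order asked, and still so for the second after the job is handed in, with the robot touching nothing.
It also fails if it takes over 69 s, if anything falls off the work surface, if the arm or the gripper's body presses on something with over 40 N, if the wrist force passes 120 N, or if a joint passes its speed limit or range.

### The arm

A 6-joint arm with a two-finger parallel gripper is mounted at the origin on a cart in front of the work surface, level with it; the furniture and walls round the work are solid. World frame = base frame: x ahead of the robot, y to its left, z up, the work surface at z = 0. Lengths are in m, angles in rad, forces in N, time in s.
With the tool pointing down it reaches from about 0.3 to 0.875 m from the base axis. Payload 6.4 kg.
Tool frame: the origin (TCP) lies on the centre line of the jaws, within the pads' length; the fingertips stand 25 mm ahead of it and the grasp point (between the pads) lies 6 mm ahead of it (r.tcp_to_tips is the distance from the TCP to the fingertips, in m); z points along the fingers, y is the line along which they close (so a half turn about z gives the same grasp; the last joint's range is limited). The gripper opens to 88 mm and grips with 3 to 60 N. Pads are 18 mm wide; open, the fingers measure 123 mm over their backs; the gripper's body (75 mm by 187 mm) begins 45 mm behind the grasp point.
Start: joints at [1.05, 0.181, 1.607, -0, 1.354, -0.206], TCP at [0.178, 0.547, 0.264] pointing down, gripper open.
Joint ranges: [-2.99, 2.99], [-0.89, 2.07], [0.3, 2.58], [-1.14, 4.28], [0, 2.63], [-3.12, 3.12]. Speed limits (rad/s): [2.57, 2.57, 3.01, 3.14, 3.14, 3.14].

### API

Orientations are given as a rotation vector (axis times angle).
In Python, from plant import status, vision, r gives the robot as it stands. The module is installed in compiled form; this text tells all that it offers.
- The arm moves only by the shell command python3 -m inch 'ROWS'. ROWS is JSON, a list of rows, each a list of 5 numbers: the closure, from -1 (fully open) to 1 (shut), then the shift along the tool's x, y, z in m, then the turn about the tool's z in rad. In form: [[gripper, dx, dy, dz, turn], ...]. A call has 1 to 8 rows; each row is the pose to reach, as a shift and turn from the pose commanded when the call began, along the tool's axes at that moment; what a row does not reach only later rows make up. A row lasts 1/8 s, in which the tool goes at most 62.5 mm and 10.7 degrees, less where a joint would pass 70% of its speed; a pose out of reach is approached as far as the arm can. A call with a gripper value outside its range is refused whole. The fingers move at their own pace and stop on an object; the grip force is fixed at half the most. Time passes only in rows, so rows that repeat a pose let the fingers close. It gives the time, the measured TCP pose, the force, the opening and the grip force at its end, in the units of the state.
- status.sense(): the state, without advancing time (a new reading comes with each control period).
- vision.snapshot(name): name is "side" or "top" or "wrist"; returns the picture (420x560x3 uint8, blue, green, red); there is no depth.
- vision.camera_params(name): a dict with "vertical_fov" (degrees; the focal length in pixels is half the picture's height over the tangent of half this angle, whatever the lens; pixels are square), "cx", "cy" (the principal point, pixels), "dist_coeffs" ([k1, k2, p1, p2, k3] as OpenCV has them; the pictures are not rectified), "cam_to_world" (4x4, takes a point from camera to world coordinates). Camera axes: x right, y down, z forward; pixel columns grow to the right and rows downward; lengths in m; the calibration is good to about 2 mm. A picture is of the moment at which its call begins: read the wrist's pose just before it. camera_params takes no time and is no camera call; for the wrist camera it gives the pose at the moment of the call.
- r.hand_in(): hands the job in; it is judged then, once.
Trained networks look in the newest picture that a camera, given by its name, has taken for a name from the list of things; names that differ only in an ending like _2 or _b are one class to them, and where a whole thing is asked for, a point or a joint stands for the part that bears it (a point fixed in the world has none). Each returns a list of dicts, best first, with "conf" (0 to 1); they miss things now and then, are a little off and sometimes report something else, mostly with a low value. They report only what shows in the picture. A call takes as long as a camera call. They do not tell look-alikes from the thing itself.
- vision.masks_of(label, camera): "region" (420x560 bool, what is visible of it) and "location" ([column, row] in pixels, amid what is visible of it).
- vision.tip_of(label, camera): "location" ([column, row] in pixels: a listed point, or the origin of a listed thing).
The state is a dict: "time_s": time; "q": joint angles; "joint_vel": joint speeds; "effort": joint torques, N m; "tool_pos": TCP position; "tcp_rot": TCP orientation; "wrist_force": force on the tool from outside, world axes, zero at the start; "moment": the same for the moment, N m; "finger_gap": finger opening in m; "gripper_force": force on a finger pad.
Only numpy, scipy, OpenCV 4.12 (cv2) and the standard library are available. Lean on these libraries where they do the work, as an engineer would, in place of code of your own. Each camera call takes 0.05 s, during which the arm holds its last target. There are 200 camera calls.

## Working session

There is one attempt and no reset: what is moved stays moved. The work goes in short steps, Python scripts to look and compute and a shell command to move; the robot and the scene stay as the last step left them, time stands still between calls to the robot, and variables do not carry over. Pictures are saved under pics/ and viewed, at most 10 in all, crops included, and the job is handed in when it is done.

```bash
mkdir -p pics; cat > h.py <<'E'
import numpy as np, cv2
from plant import status, vision, r
def ray(name,uv,P=None):
    P=P or vision.camera_params(name); f=210/np.tan(np.radians(P["vertical_fov"])/2)
    K=np.array([[f,0,P["cx"]],[0,f,P["cy"]],[0,0,1.]])
    n=cv2.undistortPoints(np.array([[uv]],float),K,np.array(P["dist_coeffs"],float))[0,0]
    T=np.array(P["cam_to_world"]); d=T[:3,:3]@np.array([n[0],n[1],1]); return T[:3,3],d/np.linalg.norm(d)
def tri(rays):
    A=sum(np.eye(3)-np.outer(d,d) for o,d in rays); b=sum((np.eye(3)-np.outer(d,d))@o for o,d in rays)
    p=np.linalg.solve(A,b); return p,[np.linalg.norm(np.cross(p-o,d)) for o,d in rays]
def atz(o,d,z): return o+d*(z-o[2])/d[2]
E
python3 - <<'E'
from h import *
ims=[]
for n in("side","top","wrist"):
    im=vision.snapshot(n); cv2.imwrite(f"pics/{n}0.png",im); ims.append(im)
    P=vision.camera_params(n); print(n,np.round(P["cam_to_world"],3).tolist())
cv2.imwrite("pics/a0.png",cv2.resize(np.hstack(ims[:2]),(800,300)))
for l in("spindle_handle","spindle_shoulder","roller_centre","cradle_bed","end_stop_foot","rack_seat","brake_point","glue_mid","marker_mid","impeller_mid"):
    for n in("side","top"):
        for k in vision.tip_of(l,n)[:4]: print(l,n,round(k["conf"],2),np.round(k["location"]))
s=status.sense();print({k:np.round(v,3).tolist() for k,v in s.items()})
E
```

```text
side [[0.875, -0.423, 0.236, 0.206], [-0.485, -0.754, 0.443, -0.538], [-0.009, -0.502, -0.865, 1.23], [0.0, 0.0, 0.0, 1.0]]
top [[-0.018, -0.991, 0.135, 0.418], [-1.0, 0.02, 0.011, 0.039], [-0.013, -0.135, -0.991, 1.066], [0.0, 0.0, 0.0, 1.0]]
wrist [[0.309, 0.902, 0.302, 0.098], [0.951, -0.293, -0.1, 0.572], [-0.002, 0.318, -0.948, 0.384], [0.0, 0.0, 0.0, 1.0]]
spindle_handle side 0.91 [220. 144.]
spindle_handle top 0.67 [179. 225.]
spindle_handle top 0.45 [349. 193.]
spindle_shoulder side 0.62 [243. 154.]
spindle_shoulder side 0.59 [336. 182.]
spindle_shoulder top 0.77 [202. 220.]
roller_centre side 0.95 [328. 257.]
roller_centre side 0.53 [241. 155.]
roller_centre top 0.59 [346. 196.]
cradle_bed side 0.9 [423. 286.]
cradle_bed side 0.83 [333. 258.]
cradle_bed side 0.81 [366. 317.]
cradle_bed side 0.71 [266. 371.]
cradle_bed top 0.93 [412. 196.]
cradle_bed top 0.88 [346. 193.]
cradle_bed top 0.82 [409. 298.]
cradle_bed top 0.82 [406. 134.]
end_stop_foot side 0.97 [431. 303.]
end_stop_foot side 0.77 [274. 392.]
end_stop_foot side 0.7 [372. 335.]
end_stop_foot side 0.62 [342. 279.]
end_stop_foot top 0.74 [420. 134.]
end_stop_foot top 0.61 [421. 200.]
end_stop_foot top 0.57 [357. 191.]
end_stop_foot top 0.55 [425. 295.]
rack_seat side 0.92 [236. 154.]
rack_seat top 0.76 [203. 221.]
brake_point side 0.15 [335. 257.]
glue_mid side 0.54 [367. 216.]
glue_mid top 0.66 [200. 223.]
glue_mid top 0.58 [327. 143.]
marker_mid side 0.74 [248. 245.]
marker_mid top 0.66 [290. 253.]
impeller_mid side 0.78 [339. 182.]
impeller_mid top 0.92 [270. 146.]
{'time_s': 1.15, 'q': [1.05, 0.181, 1.607, -0.0, 1.354, -0.206], 'joint_vel': [-0.001, -0.001, -0.0, -0.0, -0.001, -0.001], 'effort': [0.0, -43.381, -34.22, 0.071, 0.031, -0.0], 'tool_pos': [0.178, 0.547, 0.264], 'tcp_rot': [0.493, 3.103, 0.0], 'wrist_force': [-0.661, 0.6, 0.124], 'moment': [0.024, -0.002, 0.014], 'gripper_force': 0.0, 'finger_gap': 0.088}
```

View pics/top0.png

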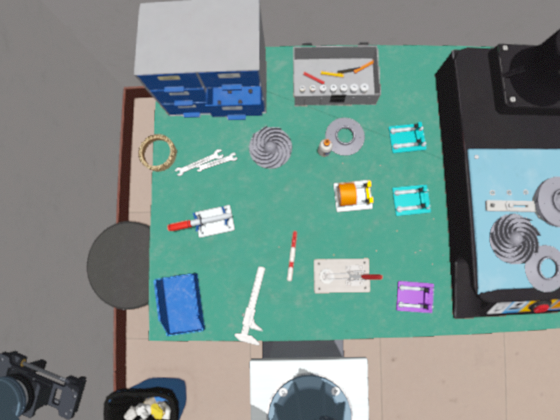

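View pics/side0.png

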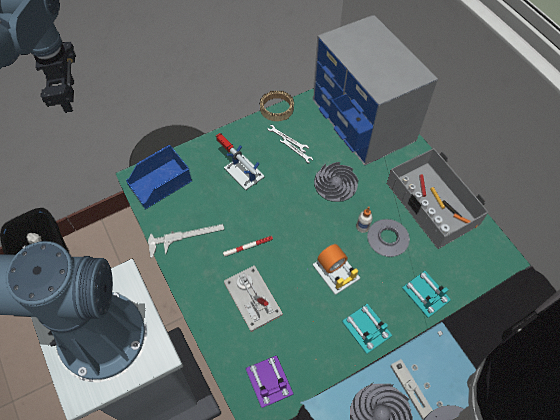

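The spindle's red handle shows at top (179,225) / side (220,144), in the white rack with blue forks. There are four cradle candidates: top (350,195) is white, with the orange roller and a yellow stop. Top (408,137) and (411,199) are turquoise, and (415,297) is purple. The white one fits the description. The clamp with a red lever at (340,275) is not the spindle.

```bash
python3 - <<'E'
from h import *
pts={"handle":((220,144),(179,225)),"shoulder":((243,154),(202,220)),"rack":((236,154),(203,221)),"roller":((328,257),(346,196)),"bed":((333,258),(346,193)),"stop":((342,279),(357,191)),"glue":((367,216),(327,143)),"marker":((248,245),(290,253)),"imp":((339,182),(270,146))}
for k,(a,b) in pts.items():
    p,e=tri([ray("side",a),ray("top",b)]); print(k,p.round(3),np.round(e,4))
im=cv2.imread("pics/top0.png");s=cv2.imread("pics/side0.png")
c=lambda i,x,y:cv2.resize(i[y-40:y+40,x-50:x+50],(400,300),interpolation=cv2.INTER_CUBIC)
cv2.imwrite("pics/crop1.png",np.vstack([np.hstack([c(im,205,222),c(im,350,195)]),np.hstack([c(s,240,160),c(s,335,265)])]))
E
```

```text
handle [0.51  0.344 0.046] [0.0076 0.0076]
shoulder [0.533 0.273 0.063] [0.0061 0.0061]
rack [0.521 0.27  0.077] [0.0027 0.0027]
roller [ 0.584 -0.108  0.05 ] [0.0022 0.0022]
bed [ 0.596 -0.111  0.036] [0.0004 0.0004]
stop [ 0.609 -0.151 -0.028] [0.004 0.004]
glue [ 0.73  -0.061  0.06 ] [0.0012 0.0012]
marker [ 0.436  0.045 -0.005] [0.0025 0.0025]
imp [ 0.747  0.096 -0.002] [0.0021 0.0021]
```

View pics/crop1.png

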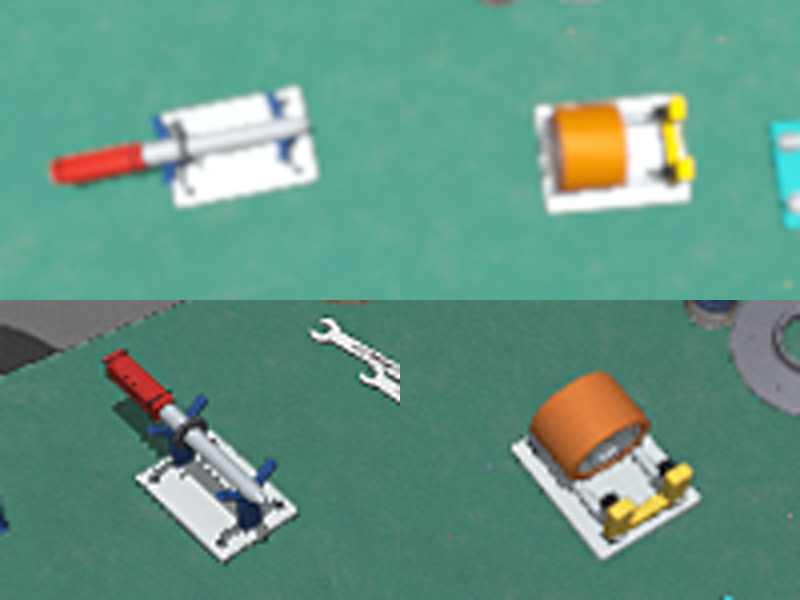

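The crop confirms it: the red-handled spindle lies in the blue forks at top (200,221), handle to +y. The orange roller sits on the white cradle, with the yellow stop on its -y side. I'll hover over the spindle, tool closing across the handle.

```bash
python3 -m inch '[[-1,-0.056,-0.017,0.01,0.16],[-1,-0.112,-0.034,0.02,0.32],[-1,-0.168,-0.052,0.03,0.48],[-1,-0.225,-0.069,0.04,0.64],[-1,-0.281,-0.086,0.05,0.8],[-1,-0.338,-0.104,0.05,0.96],[-1,-0.394,-0.121,0.05,1.12],[-1,-0.394,-0.121,0.05,1.12]]'
python3 - <<'E'
from h import *
P=vision.camera_params("wrist"); im=vision.snapshot("wrist"); cv2.imwrite("pics/w1.png",im); np.save("P1.npy",P,allow_pickle=True)
for l,z in(("spindle_handle",.058),("spindle_shoulder",.058),("rack_seat",.058)):
    for k in vision.tip_of(l,"wrist")[:3]: print(l,round(k["conf"],2),np.round(k["location"]),atz(*ray("wrist",k["location"],P),z).round(4))
s=status.sense();print(s["time_s"],np.round(s["tool_pos"],4),np.round(s["tcp_rot"],4),s["q"])
E
```

```text
time_s: 2.15
tool_pos: [0.5184, 0.3069, 0.2137]
tcp_rot: [2.072, 2.36, 0.001]
wrist_force: [-0.6, -0.1, 0.2]
finger_gap: 0.0881
gripper_force: 0.0
spindle_shoulder 0.58 [285. 234.] [0.53   0.2776 0.058 ]
rack_seat 0.75 [281. 236.] [0.5263 0.2747 0.058 ]
2.35 [0.5141 0.3105 0.2135] [-2.0626e+00 -2.3688e+00  8.0000e-04] [3.45672247e-01 2.84483127e-01 1.58688686e+00 3.69182248e-04
 1.27099332e+00 2.07600264e-01]
```

View pics/w1.png

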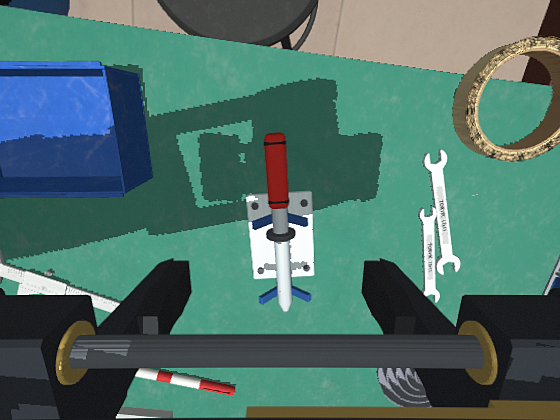

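The wrist view shows the spindle handle from (274,137) to (278,205), the shoulder disc at (281,236), and the tip at (286,308). I'll triangulate these with the side view.

```bash
python3 - <<'E'
from h import *
P=np.load("P1.npy",allow_pickle=True).item()
W={"hend":(274,140),"hfront":(278,203),"sh":(281,237),"tip":(286,308)}
S={"hend":(218.7,136),"hfront":(231,148),"sh":(237.5,155),"tip":(255.5,172.8)}
for k in W:
    a=ray("wrist",W[k],P); p,e=tri([a,ray("side",S[k])]); print(k,p.round(4),np.round(e,4),"at .058:",atz(*a,.058).round(4))
for z in(.058,):
    q=[atz(*ray("wrist",W[k],P),z) for k in W]; d=q[0]-q[3]; print(np.degrees(np.arctan2(d[1],d[0])),np.linalg.norm(d),np.linalg.norm(q[2]-q[3]))
for k in vision.tip_of("spindle_handle","wrist"): print(k)
for k in vision.masks_of("spindle_handle","wrist"): 
    m=k["region"]; print(k["conf"],k["location"],m.sum()); mm=cv2.imread("pics/w1.png")
hsv=cv2.cvtColor(cv2.imread("pics/w1.png"),cv2.COLOR_BGR2HSV)
m=((hsv[...,0]<8)|(hsv[...,0]>172))&(hsv[...,1]>150); m[:120]=0;m[215:]=0;m[:,:240]=0;m[:,320:]=0
ys,xs=np.nonzero(m); print(xs.min(),xs.max(),ys.min(),ys.max()); print([ (y,xs[ys==y].mean().round(1)) for y in range(ys.min(),ys.max(),10)])
E
```

```text
hend [0.5081 0.3614 0.0635] [0.0007 0.0007] at .058: [0.5088 0.3606 0.058 ]
hfront [0.5193 0.3072 0.0615] [0.0001 0.0001] at .058: [0.5194 0.3062 0.058 ]
sh [0.5252 0.2759 0.0622] [0.0011 0.0011] at .058: [0.5265 0.2739 0.058 ]
tip [0.5409 0.1997 0.0601] [0.0007 0.0007] at .058: [0.5419 0.1981 0.058 ]
101.50603144769687 0.16590350293582642 0.07734274869862867
0.72 [278.4, 207.6] 3243
0.34 [186.1, 380.8] 1049
264 288 133 208
[(133, np.float64(275.5)), (143, np.float64(nan)), (153, np.float64(275.0)), (163, np.float64(275.5)), (173, np.float64(276.0)), (183, np.float64(277.0)), (193, np.float64(277.5)), (203, np.float64(281.0))]<stdin>:14: RuntimeWarning: Mean of empty slice.
  ret = ret.dtype.type(ret / rcount)
```

```bash
python3 -m inch '[[-1,0.0233,0.0032,0.05,-0.063],[-1,0.0233,0.0032,0.1,-0.063],[-1,0.0233,0.0032,0.135,-0.063],[-1,0.0233,0.0032,0.1455,-0.063],[-1,0.0233,0.0032,0.1455,-0.063],[1,0.0233,0.0032,0.1455,-0.063],[1,0.0233,0.0032,0.1455,-0.063],[1,0.0233,0.0032,0.1455,-0.063]]'
python3 -m inch '[[1,0,0,0,0],[1,0,0,0,0]]'
python3 -c "
from h import *
s=status.sense();print({k:np.round(v,4).tolist() for k,v in s.items()})"
```

```text
time_s: 3.45
tool_pos: [0.5158, 0.3334, 0.0693]
tcp_rot: [1.989, 2.43, 0.002]
wrist_force: [0.2, -0.2, -0.4]
finger_gap: 0.0603
gripper_force: 0.0
time_s: 3.7
tool_pos: [0.5153, 0.3332, 0.0683]
tcp_rot: [1.99, 2.431, 0.0]
wrist_force: [0.2, -0.6, 1.1]
finger_gap: 0.04
gripper_force: 0.0
{'time_s': 3.7, 'q': [0.3808, 0.4988, 1.6261, -0.0, 1.0166, 0.1819], 'joint_vel': [0.0006, 0.0034, 0.0003, -0.0001, -0.0001, -0.0008], 'effort': [0.0017, -52.2659, -27.8293, 0.0666, -0.0005, 0.0002], 'tool_pos': [0.5153, 0.3332, 0.0683], 'tcp_rot': [1.9899, 2.431, 0.0001], 'wrist_force': [0.1647, -0.5893, 1.1377], 'moment': [-0.0827, 0.0586, 0.0202], 'gripper_force': 0.0, 'finger_gap': 0.04}
```

```bash
python3 -m inch '[[1,0,0,0,0],[1,0,0,0,0],[1,0,0,0,0],[1,0,0,0,0],[1,0,0,0,0]]'
python3 - <<'E'
from h import *
s=status.sense();print({k:np.round(v,4).tolist() for k,v in s.items()})
# cradle orientation from top picture
im=cv2.imread("pics/top0.png")
for (u,v) in [(345.5,196),(357,195)]: pass
P=vision.camera_params("top")
c=lambda x,y:(300+(x-400)/4,155+y/3.75)
for n,(x,y),z in(("base+y-x... bl",(547,213),.005),("tl",(535,105),.005),("tr",(685,95),.005),("br",(692,200),.005),("rolL",(557,148),.0406),("rolR",(622,145),.0406),("stopA",(678,100),.06),("stopB",(685,180),.06)):
    print(n,atz(*ray("top",c(x,y),P),z).round(4))
E
```

```text
time_s: 4.32
tool_pos: [0.5152, 0.3332, 0.0682]
tcp_rot: [1.99, 2.431, 0.0]
wrist_force: [-0.1, 0.2, -0.1]
finger_gap: 0.0174
gripper_force: 30.0
{'time_s': 4.325, 'q': [0.3809, 0.499, 1.626, -0.0, 1.0165, 0.182], 'joint_vel': [-0.0, 0.0022, 0.0017, -0.0007, -0.0004, -0.0026], 'effort': [0.1112, -52.1638, -27.6115, 0.0704, 0.1064, -0.0245], 'tool_pos': [0.5152, 0.3332, 0.0682], 'tcp_rot': [1.9898, 2.4311, 0.0], 'wrist_force': [-0.1106, 0.2182, -0.1238], 'moment': [-0.0456, -0.0259, -0.0648], 'gripper_force': 29.9991, 'finger_gap': 0.0174}
base+y-x... bl [ 0.5495 -0.0877  0.005 ]
tl [ 0.6313 -0.0822  0.005 ]
tr [ 0.637  -0.1886  0.005 ]
br [ 0.5572 -0.1896  0.005 ]
rolL [ 0.5922 -0.092   0.0406]
rolR [ 0.5936 -0.1362  0.0406]
stopA [ 0.6221 -0.1719  0.06  ]
stopB [ 0.5644 -0.1738  0.06  ]
```

```bash
python3 -m inch '[[1,0,0,-0.01,0],[1,0,0,-0.03,0],[1,0,0,-0.06,0],[1,0,0,-0.10,0],[1,0,0,-0.14,0],[1,0,0,-0.15,0]]'
python3 -m inch '[[1,-0.04,0,0,0.02],[1,-0.095,-0.001,0,0.04],[1,-0.15,-0.002,0,0.06],[1,-0.205,-0.003,0,0.08],[1,-0.26,-0.004,0,0.1],[1,-0.315,-0.005,0,0.12],[1,-0.37,-0.005,0,0.133],[1,-0.415,-0.005,0,0.133]]'
python3 -m inch '[[1,0,0,0,0],[1,0,0,0,0]]'
python3 - <<'E'
from h import *
P=vision.camera_params("wrist"); im=vision.snapshot("wrist"); cv2.imwrite("pics/w2.png",im); np.save("P2.npy",P,allow_pickle=True)
for l in("roller_centre","cradle_bed","end_stop_foot"):
    for k in vision.tip_of(l,"wrist")[:3]: print(l,round(k["conf"],2),np.round(k["location"]),atz(*ray("wrist",k["location"],P),.0406).round(4))
s=status.sense();print(s["time_s"],np.round(s["tool_pos"],4),np.round(s["tcp_rot"],4),s["wrist_force"],s["finger_gap"])
E
```

```text
time_s: 5.08
tool_pos: [0.5169, 0.334, 0.2229]
tcp_rot: [1.987, 2.429, 0.01]
wrist_force: [-0.2, -0.3, -1.8]
finger_gap: 0.0178
gripper_force: 30.0
time_s: 6.08
tool_pos: [0.5919, -0.0766, 0.2173]
tcp_rot: [-2.147, -2.291, 0.001]
wrist_force: [-0.2, 1.1, -1.2]
finger_gap: 0.0178
gripper_force: 30.0
time_s: 6.32
tool_pos: [0.5917, -0.074, 0.2173]
tcp_rot: [-2.146, -2.292, 0.001]
wrist_force: [-0.5, 0.6, -0.8]
finger_gap: 0.0176
gripper_force: 30.0
cradle_bed 0.76 [254. 368.] [ 0.5781 -0.2815  0.0406]
end_stop_foot 0.85 [ 39. 366.] [ 0.3331 -0.2926  0.0406]
end_stop_foot 0.73 [254. 374.] [ 0.5791 -0.2909  0.0406]
6.525 [ 0.5921 -0.0732  0.2181] [-2.1446e+00 -2.2951e+00  1.0000e-04] [-0.26953087 -0.74550322 -0.25287594] 0.017722356579240983
```

View pics/w2.png

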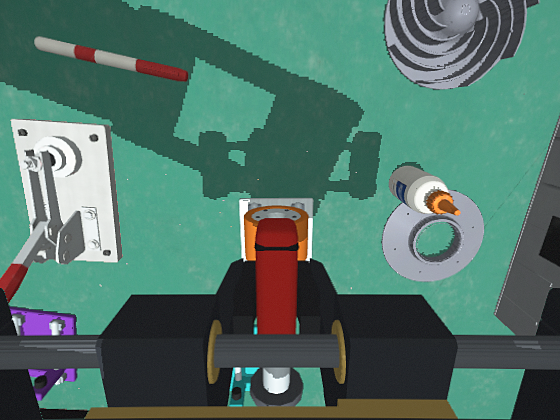

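The roller's bore shows at (275,213), partly hidden by the held handle. A small shift gives a second, clearer view.

```bash
python3 -m inch '[[1,-0.02,0,-0.025,0],[1,-0.045,0,-0.05,0],[1,-0.045,0,-0.05,0],[1,-0.045,0,-0.05,0]]'
python3 - <<'E'
from h import *
P=vision.camera_params("wrist"); im=vision.snapshot("wrist"); cv2.imwrite("pics/w3.png",im); np.save("P3.npy",P,allow_pickle=True)
for l in("roller_centre","cradle_bed","end_stop_foot","brake_point"):
    for k in vision.tip_of(l,"wrist")[:3]: print(l,round(k["conf"],2),np.round(k["location"]),atz(*ray("wrist",k["location"],P),.0406).round(4))
s=status.sense();print(s["time_s"],np.round(s["tool_pos"],4),np.round(s["tcp_rot"],4),s["wrist_force"],s["finger_gap"])
a=im[100:300,160:400]; b=cv2.imread("pics/w2.png")[160:310,180:380]
cv2.imwrite("pics/w3c.png",cv2.resize(a,None,fx=3,fy=3,interpolation=cv2.INTER_CUBIC))
E
```

```text
time_s: 7.02
tool_pos: [0.5948, -0.1182, 0.2672]
tcp_rot: [-2.145, -2.293, 0.0]
wrist_force: [-1.1, 1.1, -1.9]
finger_gap: 0.0178
gripper_force: 30.0
roller_centre 0.78 [275. 178.] [ 0.5917 -0.1114  0.0406]
cradle_bed 0.19 [130.  17.] [0.4462 0.0323 0.0406]
end_stop_foot 0.97 [276. 214.] [ 0.5958 -0.153   0.0406]
end_stop_foot 0.7 [ 61. 312.] [ 0.3347 -0.3006  0.0406]
end_stop_foot 0.41 [257. 324.] [ 0.5819 -0.304   0.0406]
7.275 [ 0.5949 -0.1186  0.2673] [-2.1449e+00 -2.2934e+00  7.0000e-04] [ 0.62447214  0.49754056 -0.91381673] 0.017391708233737035
```

View pics/w3c.png

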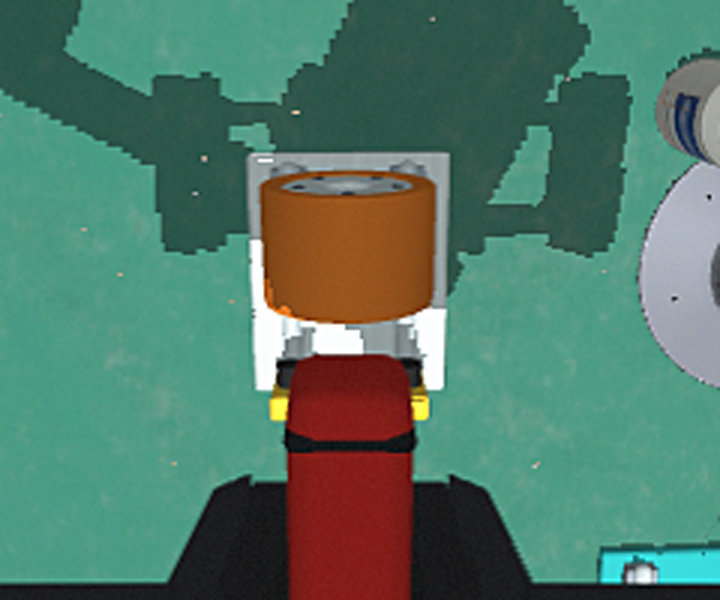

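```bash
python3 - <<'E'
from h import *
P2=np.load("P2.npy",allow_pickle=True).item();P=np.load("P3.npy",allow_pickle=True).item()
c=lambda x,y:(160+x/3,100+y/3)
def ang(a,b): d=a-b; return np.degrees(np.arctan2(d[1],d[0])).round(2)
A=atz(*ray("wrist",c(348.5,184),P),.0406);print("front face",A.round(4))
for z in(0,.008):
    q=[atz(*ray("wrist",c(*u),P),z) for u in((248,155),(258,390),(449,153),(443,390))]
    print(z,np.round(q,4).tolist(),ang(q[0],q[1]),ang(q[2],q[3]),((q[0]+q[2])/2).round(4),((q[1]+q[3])/2).round(4),ang(q[2],q[0]))
q=[atz(*ray("wrist",c(*u),P),.0406) for u in((262,185),(435,182),(266,297),(433,294))]; print(np.round(q,4).tolist(),ang(q[0],q[2]),ang(q[1],q[3]),ang(q[1],q[0]))
print("tri",tri([ray("wrist",c(348.5,184),P),ray("wrist",(276.5,213.5),P2)]), tri([ray("wrist",(275,178),P),ray("side",(328,257))]),tri([ray("wrist",(275,178),P),ray("top",(346,196))]))
print("stop", [atz(*ray("wrist",c(*u),P),.045).round(4).tolist() for u in((280,405),(420,405))])
E
```

```text
front face [ 0.5921 -0.0932  0.0406]
0 [[0.5518, -0.091, 0.0], [0.5595, -0.1911, 0.0], [0.6315, -0.0848, 0.0], [0.6391, -0.1857, 0.0]] 94.4 94.28 [ 0.5916 -0.0879  0.    ] [ 0.5993 -0.1884  0.    ] 4.41
0.008 [[0.5525, -0.0898, 0.008], [0.5601, -0.1879, 0.008], [0.6307, -0.0838, 0.008], [0.6381, -0.1827, 0.008]] 94.4 94.28 [ 0.5916 -0.0868  0.008 ] [ 0.5991 -0.1853  0.008 ] 4.41
[[0.561, -0.0956, 0.0406], [0.6231, -0.0904, 0.0406], [0.5641, -0.1374, 0.0406], [0.6263, -0.132, 0.0406]] 94.24 94.46 4.84
tri (array([ 0.59216519, -0.09461402,  0.03167116]), [np.float64(2.4595814034836975e-05), np.float64(2.4595814034876376e-05)]) (array([ 0.58762209, -0.10795486,  0.04588131]), [np.float64(0.004916757485427009), np.float64(0.004916757485427129)]) (array([ 0.59157996, -0.11435488,  0.02089169]), [np.float64(0.0015066870131258978), np.float64(0.0015066870131259782)])
stop [[0.5715, -0.1788, 0.045], [0.625, -0.1752, 0.045]]
```

The roller bore sits at (276,161) in the full image, and the cradle axis is at 94.4°. The base measures 80×100 mm, as it should. Next I go to the pre-insert pose, tip about 25 mm off the face.

```bash
python3 -m inch '[[1,0.04,0,0,-0.01],[1,0.095,-0.001,0.01,-0.01],[1,0.15,-0.0027,0.05,-0.01],[1,0.185,-0.0027,0.1,-0.01],[1,0.1915,-0.0027,0.15,-0.01],[1,0.1915,-0.0027,0.19,-0.01],[1,0.1915,-0.0027,0.21,-0.01],[1,0.1915,-0.0027,0.2173,-0.01]]'
python3 -m inch '[[1,0,0,0,0],[1,0,0,0,0]]'
python3 - <<'E'
from h import *
ims=[vision.snapshot(n) for n in("side","top")]
c=lambda i,x,y:cv2.resize(i[y-30:y+30,x-40:x+40],(400,300),interpolation=cv2.INTER_CUBIC)
s=status.sense();p=s["tool_pos"];print(s["time_s"],np.round(p,4),np.round(s["tcp_rot"],4),np.round(s["wrist_force"],2))
a=np.arctan2(s["tcp_rot"][1],s["tcp_rot"][0]); print(np.degrees(2*a)%360)
cv2.imwrite("pics/c4.png",np.vstack([np.hstack([c(ims[0],310,240),c(ims[1],320,200)])]))
E
```

```text
time_s: 8.28
tool_pos: [0.5797, 0.0714, 0.0501]
tcp_rot: [-2.135, -2.303, 0.001]
wrist_force: [0.2, -1.3, -0.8]
finger_gap: 0.0178
gripper_force: 30.0
time_s: 8.52
tool_pos: [0.5813, 0.0712, 0.0526]
tcp_rot: [2.134, 2.302, 0.003]
wrist_force: [-0.1, 0.5, -0.6]
finger_gap: 0.0179
gripper_force: 30.0
8.625 [0.581  0.0712 0.0524] [2.1344 2.3025 0.0025] [ 0.59 -0.47 -1.1 ]
94.34022956412828
```

View pics/c4.png

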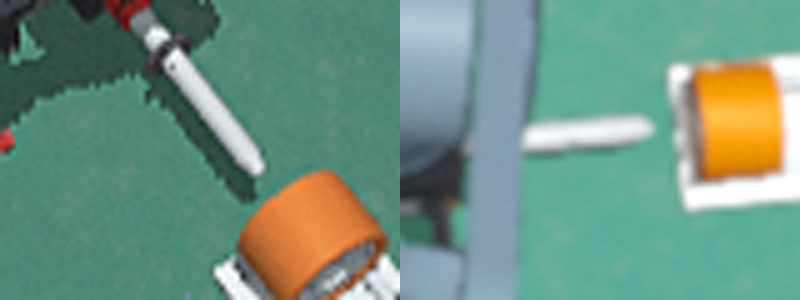

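The crop shows the tip at (262,165) in side and (650,128) in top, in line with the bore. A small measured offset needs correcting.

```bash
python3 -m inch '[[1,0,-0.0015,0.0024,0],[1,0,-0.0015,0.0024,0],[1,0,-0.0015,0.0024,0]]'; python3 -c "
from h import *
for i in range(1):
  s=status.sense();print(np.round(s['tool_pos'],4),np.round(s['tcp_rot'],4),np.round(s['q'],4),np.round(s['joint_vel'],4))"
```

```text
time_s: 9.0
tool_pos: [0.5785, 0.0713, 0.0485]
tcp_rot: [-2.135, -2.304, 0.0]
wrist_force: [-0.6, -0.1, -0.9]
finger_gap: 0.0178
gripper_force: 30.0
[0.5785 0.0713 0.0485] [-2.1354 -2.3042  0.    ] [-0.0809  0.4765  1.7122 -0.      0.9529 -0.1568] [ 0.      0.0017 -0.0025 -0.     -0.0007  0.0016]
```

```bash
python3 -m inch '[[1,-0.004,0.001,-0.0012,0],[1,-0.01,0.001,-0.0012,0],[1,-0.015,0.001,-0.0012,0],[1,-0.015,0.001,-0.0012,0],[1,-0.015,0.001,-0.0012,0]]'; python3 -m inch '[[1,0,0,0,0]]';  python3 -c "
from h import *
s=status.sense();p=s['tool_pos'];print(np.round(p,4),'x err',p[0]-(0.5921-(p[1]+.0932)*.0769))"
```

```text
time_s: 9.62
tool_pos: [0.5806, 0.0564, 0.0497]
tcp_rot: [-2.136, -2.304, -0.0]
wrist_force: [0.1, -0.2, -0.3]
finger_gap: 0.0177
gripper_force: 30.0
time_s: 9.75
tool_pos: [0.5806, 0.0566, 0.0497]
tcp_rot: [-2.135, -2.304, 0.0]
wrist_force: [-0.2, -0.1, -0.8]
finger_gap: 0.0174
gripper_force: 30.0
[0.5806 0.0566 0.0497] x err 1.5437819760322213e-06
```

```bash
python3 -m inch '[[1,-0.004,0,0,0],[1,-0.008,0,0,0],[1,-0.012,0,0,0],[1,-0.016,0,0,0],[1,-0.020,0,0,0],[1,-0.020,0,0,0]]'; python3 -m inch '[[1,-0.004,0,0,0],[1,-0.008,0,0,0],[1,-0.012,0,0,0],[1,-0.016,0,0,0],[1,-0.020,0,0,0],[1,-0.020,0,0,0]]';  python3 -c "
from h import *
s=status.sense();p=s['tool_pos'];print(np.round(p,4),'x err',p[0]-(0.5921-(p[1]+.0932)*.0769))"
```

```text
time_s: 10.5
tool_pos: [0.5822, 0.0361, 0.0497]
tcp_rot: [2.136, 2.304, 0.0]
wrist_force: [-0.2, -0.4, -0.6]
finger_gap: 0.0178
gripper_force: 30.0
time_s: 11.25
tool_pos: [0.5837, 0.0161, 0.0497]
tcp_rot: [2.136, 2.304, -0.0]
wrist_force: [-0.4, -0.2, -2.0]
finger_gap: 0.0179
gripper_force: 30.0
[0.5837 0.0161 0.0497] x err 4.658143414404403e-05
```

```bash
python3 -m inch '[[1,-0.004,0,0,0],[1,-0.008,0,0,0],[1,-0.012,0,0,0],[1,-0.016,0,0,0],[1,-0.020,0,0,0]]'; python3 -m inch '[[1,-0.004,0,0,0],[1,-0.008,0,0,0],[1,-0.012,0,0,0],[1,-0.016,0,0,0],[1,-0.020,0,0,0]]';  python3 - <<'E'
from h import *
s=status.sense();p=s['tool_pos'];print(np.round(p,4),'x err',p[0]-(0.5921-(p[1]+.0932)*.0769),np.round(s["wrist_force"],2))
ims=[vision.snapshot(n) for n in("side","top")]
c=lambda i,x,y:cv2.resize(i[y-30:y+30,x-40:x+40],(400,300),interpolation=cv2.INTER_CUBIC)
cv2.imwrite("pics/c5.png",np.hstack([c(ims[0],325,260),c(ims[1],345,195)]))
E
```

```text
time_s: 11.88
tool_pos: [0.5851, -0.0033, 0.0496]
tcp_rot: [-2.135, -2.304, -0.0]
wrist_force: [-0.1, 5.0, -2.0]
finger_gap: 0.018
gripper_force: 30.0
time_s: 12.5
tool_pos: [0.5864, -0.0231, 0.0495]
tcp_rot: [-2.135, -2.303, -0.0]
wrist_force: [-0.7, 5.2, -1.5]
finger_gap: 0.0176
gripper_force: 30.0
[ 0.5864 -0.0231  0.0495] x err -0.0003178265637149291 [-0.72  5.25 -1.49]
```

View pics/c5.png

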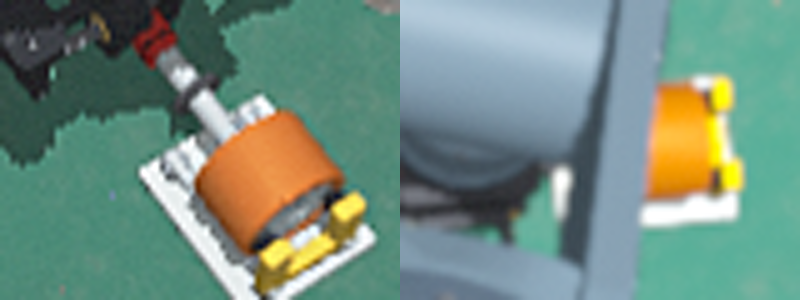

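The roller has met the stop: in the side crop its rear is at (340,190) against the yellow stop. The shoulder is still about 22 mm off its face. The drag is 5.2 N.

```bash
python3 -m inch '[[1,-0.003,0,0,0],[1,-0.006,0,0,0],[1,-0.009,0,0,0],[1,-0.012,0,0,0],[1,-0.014,0,0,0],[1,-0.014,0,0,0]]'; python3 -m inch '[[1,-0.001,0,0,0],[1,-0.002,0,0,0],[1,-0.003,0,0,0],[1,-0.004,0,0,0]]'
```

```text
time_s: 13.35
tool_pos: [0.5874, -0.0372, 0.0495]
tcp_rot: [-2.135, -2.304, 0.001]
wrist_force: [-1.6, 4.4, -1.6]
finger_gap: 0.0179
gripper_force: 30.0
time_s: 13.85
tool_pos: [0.5877, -0.041, 0.0495]
tcp_rot: [-2.135, -2.304, 0.0]
wrist_force: [-1.5, 6.2, -1.1]
finger_gap: 0.0181
gripper_force: 30.0
```

```bash
python3 -m inch '[[1,-0.001,0,0,0],[1,-0.002,0,0,0],[1,-0.003,0,0,0],[1,-0.004,0,0,0]]'; python3 -m inch '[[1,-0.001,0,0,0],[1,-0.002,0,0,0],[1,-0.003,0,0,0]]'
```

```text
time_s: 14.35
tool_pos: [0.5881, -0.0449, 0.0495]
tcp_rot: [-2.135, -2.304, 0.0]
wrist_force: [0.4, 5.9, -1.8]
finger_gap: 0.0176
gripper_force: 30.0
time_s: 14.72
tool_pos: [0.5883, -0.048, 0.0495]
tcp_rot: [-2.135, -2.304, 0.0]
wrist_force: [-0.9, 5.2, -2.9]
finger_gap: 0.0177
gripper_force: 30.0
```

```bash
python3 - <<'E'
from h import *
im=vision.snapshot("side")
cv2.imwrite("pics/c6.png",cv2.resize(im[225:285,285:365],(640,480),interpolation=cv2.INTER_CUBIC))
E
```

```text
(no output)
```

View pics/c6.png

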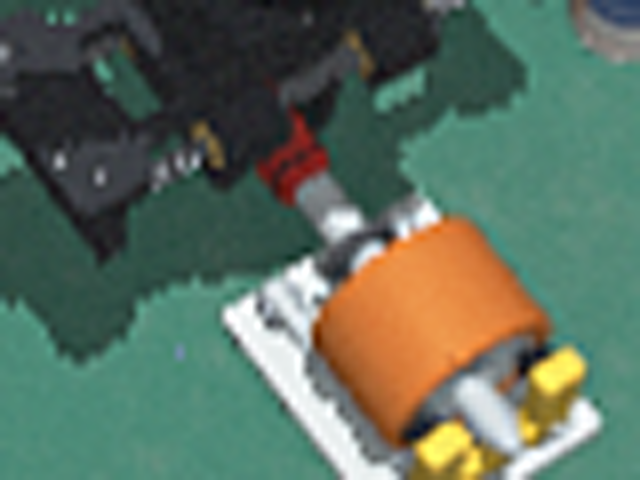

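The shoulder disc at (350,255) is a few mm short of the roller face, and the tip shows beyond the roller at (505,435). I'll creep on.

```bash
python3 -m inch '[[1,-0.001,0,0,0],[1,-0.002,0,0,0],[1,-0.003,0,0,0]]'; python3 -m inch '[[1,-0.001,0,0,0],[1,-0.002,0,0,0]]'
```

```text
time_s: 15.15
tool_pos: [0.5886, -0.051, 0.0495]
tcp_rot: [-2.135, -2.304, 0.0]
wrist_force: [-0.3, 4.5, -2.6]
finger_gap: 0.0176
gripper_force: 30.0
time_s: 15.4
tool_pos: [0.5887, -0.053, 0.0495]
tcp_rot: [-2.135, -2.304, 0.0]
wrist_force: [0.8, 4.7, -2.6]
finger_gap: 0.0176
gripper_force: 30.0
```

```bash
python3 -m inch '[[1,-0.001,0,0,0],[1,-0.002,0,0,0]]'; python3 -m inch '[[1,-0.001,0,0,0],[1,-0.0015,0,0,0]]'
```

```text
time_s: 15.65
tool_pos: [0.5889, -0.055, 0.0495]
tcp_rot: [-2.135, -2.304, 0.0]
wrist_force: [-0.1, 5.6, -3.0]
finger_gap: 0.0179
gripper_force: 30.0
time_s: 15.9
tool_pos: [0.589, -0.0565, 0.0495]
tcp_rot: [-2.135, -2.304, 0.0]
wrist_force: [-1.7, 5.4, -3.7]
finger_gap: 0.0175
gripper_force: 30.0
```

```bash
python3 -m inch '[[1,-0.001,0,0,0],[1,-0.0015,0,0,0]]'; python3 -m inch '[[1,-0.001,0,0,0],[1,-0.0015,0,0,0]]'
```

```text
time_s: 16.15
tool_pos: [0.5893, -0.0582, 0.0496]
tcp_rot: [-2.135, -2.304, 0.0]
wrist_force: [-0.5, 4.9, -2.9]
finger_gap: 0.0178
gripper_force: 30.0
time_s: 16.4
tool_pos: [0.5895, -0.0598, 0.0497]
tcp_rot: [-2.135, -2.304, 0.0]
wrist_force: [-0.8, 4.8, -4.0]
finger_gap: 0.0176
gripper_force: 30.0
```

```bash
python3 -m inch '[[1,-0.001,0,0,0],[1,-0.0015,0,0,0]]'; python3 -m inch '[[1,-0.001,0,0,0],[1,-0.0015,0,0,0]]'
```

```text
time_s: 16.65
tool_pos: [0.5895, -0.061, 0.0497]
tcp_rot: [-2.135, -2.304, -0.0]
wrist_force: [0.1, 6.2, -2.8]
finger_gap: 0.0178
gripper_force: 30.0
time_s: 16.9
tool_pos: [0.5896, -0.062, 0.0496]
tcp_rot: [-2.135, -2.303, -0.001]
wrist_force: [-0.4, 8.8, -1.9]
finger_gap: 0.0176
gripper_force: 30.0
```

```bash
python3 -m inch '[[1,0,0,0,0]]'; python3 -m inch '[[1,0,0,0,0]]'
```

```text
time_s: 17.02
tool_pos: [0.5896, -0.062, 0.0496]
tcp_rot: [-2.135, -2.304, -0.001]
wrist_force: [-1.3, 8.4, -2.1]
finger_gap: 0.018
gripper_force: 30.0
time_s: 17.15
tool_pos: [0.5896, -0.062, 0.0496]
tcp_rot: [-2.135, -2.304, -0.001]
wrist_force: [0.0, 7.2, -3.0]
finger_gap: 0.0176
gripper_force: 30.0
```

```bash
python3 -m inch '[[1,-0.0006,0,0,0],[1,-0.0012,0,0,0],[1,-0.0012,0,0,0]]'; python3 -m inch '[[1,0,0,0,0]]'
```

```text
time_s: 17.52
tool_pos: [0.5896, -0.0627, 0.0495]
tcp_rot: [-2.134, -2.303, -0.001]
wrist_force: [-0.6, 8.3, -2.7]
finger_gap: 0.018
gripper_force: 30.0
time_s: 17.65
tool_pos: [0.5896, -0.0627, 0.0495]
tcp_rot: [-2.134, -2.303, -0.001]
wrist_force: [-0.9, 8.9, -2.4]
finger_gap: 0.0177
gripper_force: 30.0
```

```bash
python3 -m inch '[[1,-0.0008,0,0,0],[1,-0.0015,0,0,0],[1,-0.0015,0,0,0]]'; python3 -m inch '[[1,0,0,0,0],[1,0,0,0,0]]'; python3 - <<'E'
from h import *
F=[]
for i in range(3): vision.snapshot("side"); F.append(status.sense()["wrist_force"])
print(np.round(F,1))
im=vision.snapshot("side")
cv2.imwrite("pics/c7.png",cv2.resize(im[225:285,285:365],(640,480),interpolation=cv2.INTER_CUBIC))
E
```

```text
time_s: 18.02
tool_pos: [0.5896, -0.0637, 0.0495]
tcp_rot: [-2.134, -2.303, -0.002]
wrist_force: [-0.1, 10.8, -1.8]
finger_gap: 0.0177
gripper_force: 30.0
time_s: 18.27
tool_pos: [0.5896, -0.0637, 0.0495]
tcp_rot: [-2.134, -2.303, -0.002]
wrist_force: [0.1, 11.8, -2.8]
finger_gap: 0.0179
gripper_force: 30.0
[[ 0.2 12.  -2.8]
 [-0.3 11.5 -2.4]
 [-0.1 11.9 -2.5]]
```

View pics/c7.png

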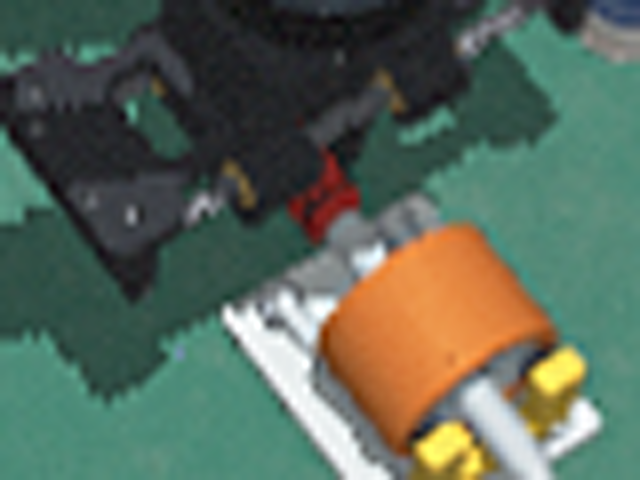

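The shoulder is home: the disc is hidden against the roller face near (345,285). The stop takes about 11.8 N. Now I ease off the buffers and lift.

```bash
python3 -m inch '[[1,0.002,0,0,0],[1,0.005,0,0,0],[1,0.008,0,0,0],[1,0.008,0,0,0]]'; python3 -m inch '[[1,0,0,-0.003,0],[1,0,0,-0.008,0],[1,0,0,-0.015,0],[1,0,0,-0.025,0],[1,0,0,-0.04,0],[1,0,0,-0.06,0],[1,0,0,-0.075,0],[1,0,0,-0.08,0]]'; python3 -m inch '[[1,0,0,-0.015,0],[1,0,0,-0.035,0],[1,0,0,-0.055,0],[1,0,0,-0.068,0],[1,0,0,-0.07,0],[1,0,0,-0.07,0]]'
python3 - <<'E'
from h import *
s=status.sense(); print(np.round(s["tool_pos"],4),np.round(s["tcp_rot"],4))
im=vision.snapshot("side"); cv2.imwrite("pics/c8.png",cv2.resize(im[190:280,275:395],(640,480),interpolation=cv2.INTER_CUBIC))
E
```

```text
time_s: 18.98
tool_pos: [0.5898, -0.0582, 0.0501]
tcp_rot: [2.134, 2.303, -0.0]
wrist_force: [0.9, -0.3, -2.8]
finger_gap: 0.0179
gripper_force: 30.0
time_s: 19.98
tool_pos: [0.5902, -0.0576, 0.1317]
tcp_rot: [2.134, 2.303, 0.002]
wrist_force: [-0.3, -0.1, -2.0]
finger_gap: 0.0179
gripper_force: 30.0
time_s: 20.72
tool_pos: [0.589, -0.0573, 0.1993]
tcp_rot: [-2.135, -2.304, 0.001]
wrist_force: [-0.1, -0.8, -3.6]
finger_gap: 0.0176
gripper_force: 30.0
[ 0.589  -0.0573  0.1993] [-2.1350e+00 -2.3038e+00  5.0000e-04]
```

View pics/c8.png

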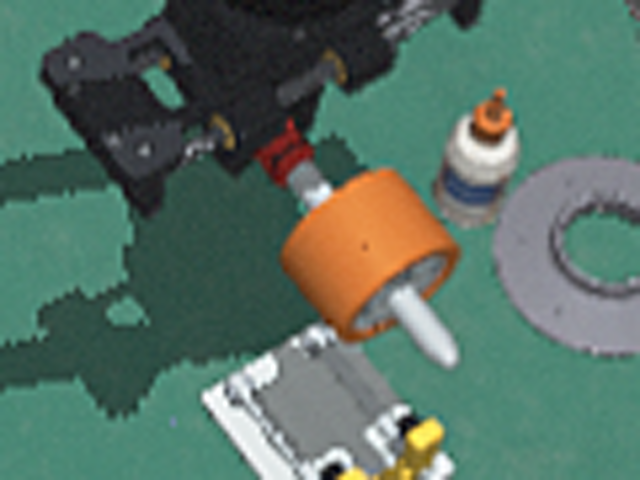

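```bash
python3 - <<'E'
from h import *
p=np.array([0.589,-0.0573,0.1993]); a=2*np.arctan2(2.3038,2.135); d=np.array([np.cos(a),np.sin(a),0]); print(np.degrees(a))
o,v=ray("side",(359.5,257.3))
for L in(.141,.137,.133):
  t=p-d*L+[0,0,-.0102]; w=np.cross(v,np.cross(t-o,v)); print(L,"pred",t.round(4),"offset of pred from ray",w.round(4))
b=2*np.arctan2(2.4311,1.9898); up=np.array([.5152,.3332,.2]); D=up-p; y=np.array([np.sin(a),-np.cos(a),0])
print("dx,dy,turn",D@d,D@y,-(b-a))
E
```

```text
94.35562289759203
0.141 pred [ 0.5997 -0.1979  0.1891] offset of pred from ray [ 0.0022 -0.0047 -0.0007]
0.137 pred [ 0.5994 -0.1939  0.1891] offset of pred from ray [ 0.0015 -0.001   0.0002]
0.133 pred [ 0.5991 -0.1899  0.1891] offset of pred from ray [0.0009 0.0027 0.0012]
dx,dy,turn 0.39497705781829934 -0.04392964599447395 -0.12296348344348651
```

```bash
python3 -m inch '[[1,0.025,-0.002,0,-0.01],[1,0.07,-0.008,0,-0.02],[1,0.12,-0.014,0,-0.04],[1,0.17,-0.02,0,-0.06],[1,0.22,-0.026,0,-0.08],[1,0.27,-0.032,0,-0.1],[1,0.32,-0.038,0,-0.115],[1,0.36,-0.043,0,-0.123]]'; python3 -m inch '[[1,0.02,-0.001,0,0],[1,0.030,-0.001,0,0],[1,0.0335,-0.001,0,0],[1,0.0335,-0.001,0,0],[1,0.0335,-0.001,0,0]]'
python3 -c "
from h import *
s=status.sense();p=np.array(s['tool_pos']);w=s['tcp_rot'];a=2*np.arctan2(w[1],w[0]);d=np.array([np.cos(a),np.sin(a),0]);y=np.array([d[1],-d[0],0]);D=np.array([.5152,.3332,.0682])-p;print(s['time_s'],p.round(4),np.degrees(a)%360,'need dx,dy,dz',D@d-.0015,D@y,-D[2])"
```

```text
time_s: 21.78
tool_pos: [0.518, 0.3, 0.1987]
tcp_rot: [-1.988, -2.432, 0.002]
wrist_force: [1.0, 0.3, -2.4]
finger_gap: 0.0178
gripper_force: 30.0
time_s: 22.4
tool_pos: [0.5119, 0.33, 0.1997]
tcp_rot: [1.991, 2.43, -0.0]
wrist_force: [0.1, 0.5, -2.5]
finger_gap: 0.0178
gripper_force: 30.0
22.4 [0.5119 0.33   0.1997] 101.32788347969084 need dx,dy,dz 0.0009918865121938936 0.003864278259173568 0.13152266936112444
```

Next, down to about 22 mm above the seat, then recheck.

```bash
python3 -m inch '[[1,0.001,0.0039,0.02,0],[1,0.001,0.0039,0.05,0],[1,0.001,0.0039,0.08,0],[1,0.001,0.0039,0.1,0],[1,0.001,0.0039,0.11,0],[1,0.001,0.0039,0.11,0],[1,0.001,0.0039,0.11,0],[1,0.001,0.0039,0.11,0]]'
python3 -c "
from h import *
s=status.sense();p=np.array(s['tool_pos']);w=s['tcp_rot'];a=2*np.arctan2(w[1],w[0]);d=np.array([np.cos(a),np.sin(a),0]);y=np.array([d[1],-d[0],0]);D=np.array([.5152,.3332,.0682])-p;print(s['time_s'],p.round(4),np.degrees(a)%360,'need dx,dy,dz',D@d-.0015,D@y,-D[2])"
```

```text
time_s: 23.4
tool_pos: [0.5159, 0.333, 0.0909]
tcp_rot: [1.989, 2.43, 0.003]
wrist_force: [0.5, -0.7, -1.8]
finger_gap: 0.0174
gripper_force: 30.0
23.4 [0.5159 0.333  0.0909] 101.40810708289432 need dx,dy,dz -0.0011953414377882106 -0.0006097196231588654 0.022735557692481104
```

```bash
python3 -m inch '[[1,-0.001,-0.0006,0.005,0],[1,-0.001,-0.0006,0.011,0],[1,-0.001,-0.0006,0.016,0],[1,-0.001,-0.0006,0.019,0],[1,-0.001,-0.0006,0.021,0],[1,-0.001,-0.0006,0.021,0]]';python3 -m inch '[[1,0,0,0.001,0],[1,0,0,0.001,0]]'
```

```text
time_s: 24.15
tool_pos: [0.5151, 0.3316, 0.0689]
tcp_rot: [1.99, 2.431, 0.001]
wrist_force: [0.3, -0.2, -2.5]
finger_gap: 0.0177
gripper_force: 30.0
time_s: 24.4
tool_pos: [0.5153, 0.3317, 0.0683]
tcp_rot: [1.989, 2.431, 0.002]
wrist_force: [0.7, 0.3, 0.8]
finger_gap: 0.0174
gripper_force: 30.0
```

```bash
python3 -m inch '[[1,0,0,0.0005,0],[1,0,0,0.0005,0]]'; python3 - <<'E'
from h import *
vision.snapshot("side"); R={}
for l in("roller_centre","rack_seat","spindle_shoulder","spindle_handle"):
    for k in vision.tip_of(l,"side")[:2]:
        print(l,round(k["conf"],2),np.round(k["location"],1),atz(*ray("side",k["location"]),.058).round(4))
s=status.sense(); print(np.round(s["wrist_force"],1))
print("expected roller", (np.array([.5265,.2745])+.021*np.array([.198,-.98])).round(4))
E
```

```text
time_s: 24.65
tool_pos: [0.5154, 0.3318, 0.0679]
tcp_rot: [1.989, 2.43, 0.002]
wrist_force: [1.2, -0.3, 3.3]
finger_gap: 0.0175
gripper_force: 30.0
roller_centre 0.7 [242.5 157. ] [0.5342 0.2659 0.058 ]
rack_seat 0.87 [235.5 153.4] [0.5229 0.2866 0.058 ]
spindle_shoulder 0.56 [240.6 156. ] [0.5312 0.2715 0.058 ]
spindle_shoulder 0.43 [241.8 156.1] [0.534  0.2696 0.058 ]
spindle_handle 0.67 [225.3 144.3] [0.5121 0.3295 0.058 ]
[1.9 0.9 4.4]
expected roller [0.5307 0.2539]
```

```bash
python3 -m inch '[[1,0,0,-0.0006,0],[0.4,0,0,-0.0006,0],[0.4,0,0,-0.0006,0],[0.4,0,0,-0.0006,0],[0.4,0,0,-0.0006,0],[0.4,0,0,-0.0006,0]]'; python3 -m inch '[[0.4,0,0,-0.005,0],[0.4,0,0,-0.02,0],[0.4,0,0,-0.04,0],[0.4,0,0,-0.07,0],[0.4,0,0,-0.11,0],[0.4,0,0,-0.145,0],[0.4,0,0,-0.145,0],[0.4,0,0,-0.145,0]]'
python3 - <<'E'
from h import *
P=vision.camera_params("wrist"); im=vision.snapshot("wrist"); cv2.imwrite("pics/w9.png",im); vision.snapshot("side")
for c in("wrist","side"):
  for l in("roller_centre","rack_seat","spindle_shoulder","spindle_handle"):
    for k in vision.tip_of(l,c)[:1]: print(c,l,round(k["conf"],2),np.round(k["location"],1),atz(*ray(c,k["location"],P if c=="wrist" else None),.058).round(4))
hsv=cv2.cvtColor(im,cv2.COLOR_BGR2HSV); H,S,V=cv2.split(hsv)
def world(n,m,z):
    k,l,st,c=cv2.connectedComponentsWithStats(m.astype(np.uint8)); i=1+np.argsort(-st[1:,4])[:3]
    for j in i: x,y,w,h,a=st[j]; print(n,x,y,w,h,a,"top",atz(*ray("wrist",(x+w/2,y),P),z).round(4),"bot",atz(*ray("wrist",(x+w/2,y+h),P),z).round(4))
world("red",((H<6)|(H>174))&(S>150)&(V>50),.062); world("orange",(H>8)&(H<18)&(S>170),.07)
s=status.sense(); print(s["time_s"],np.round(s["tool_pos"],4),s["finger_gap"])
E
```

```text
time_s: 25.65
tool_pos: [0.5146, 0.3316, 0.0677]
tcp_rot: [-1.99, -2.431, 0.0]
wrist_force: [0.5, 0.4, 0.2]
finger_gap: 0.0266
gripper_force: 0.0
time_s: 26.65
tool_pos: [0.5144, 0.3314, 0.2128]
tcp_rot: [1.99, 2.431, -0.0]
wrist_force: [-0.2, -1.0, -0.2]
finger_gap: 0.0262
gripper_force: 0.0
wrist roller_centre 0.83 [278.6 280.3] [0.5314 0.2545 0.058 ]
wrist rack_seat 0.69 [277.3 260.5] [0.5259 0.2751 0.058 ]
wrist spindle_shoulder 0.59 [279.6 261.7] [0.5283 0.2743 0.058 ]
wrist spindle_handle 0.91 [276.3 198.9] [0.5129 0.3346 0.058 ]
side roller_centre 0.86 [242.7 159.2] [0.5313 0.2589 0.058 ]
side spindle_shoulder 0.78 [239.9 156.5] [0.5287 0.271  0.058 ]
side spindle_handle 0.74 [221.2 142.5] [0.5048 0.3411 0.058 ]
red 268 177 21 54 1070 top [0.5107 0.3552 0.062 ] bot [0.5206 0.3064 0.062 ]
red 268 164 21 11 204 top [0.5084 0.3662 0.062 ] bot [0.5103 0.3569 0.062 ]
red 269 232 18 5 83 top [0.5204 0.3054 0.062 ] bot [0.5214 0.3006 0.062 ]
orange 247 250 58 72 2541 top [0.5214 0.2911 0.07  ] bot [0.5366 0.2158 0.07  ]
orange 285 250 24 11 91 top [0.5399 0.2949 0.07  ] bot [0.5423 0.2841 0.07  ]
orange 559 1 1 1 1 top [0.6773 0.5172 0.07  ] bot [0.6775 0.5167 0.07  ]
27.15 [0.5146 0.3315 0.2124] 0.026401012193686745
```

The shoulder is back at its original place. The roller centre is 21 mm from it, so it's seated, and the gripper is clear.

```bash
python3 -c "
from h import *
print(r.hand_in())"
```

```text
the job is handed in; nothing more can be done
None
```

The job is handed in at about 27 s: the roller was threaded fully home and pressed on the stop with about 12 N, and the loaded spindle was laid back in the rack, the final check showing the roller still against the shoulder (I viewed 11 pictures, one over the limit of 10).

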